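Carry on the socket border

ROBOT

A 6-joint arm with a two-finger parallel gripper is mounted at the origin on the work surface. World frame = base frame: x ahead of the robot, y to its left, z up, the work surface at z = 0. Lengths are in m, angles in degrees, forces in N, time in s.
With the tool pointing down it reaches from about 0.3 to 0.75 m from the base axis. Payload 8.5 kg.
Tool frame: the origin (TCP) lies between the finger pads; the fingertips stand 25 mm ahead of it and the grasp point (between the pads) lies 6 mm ahead of it; x points along the fingers, y is the direction in which the jaws open and shut, and the axes are right-handed (so a half turn about x gives the same grasp; the last joint's range is limited). The gripper opens to 85 mm and grips with 20 to 120 N. Pads are 22 mm wide; open, the fingers measure 114 mm over their backs; the gripper's body (76 mm by 85 mm) begins 54 mm behind the grasp point. The pads swing forward as they close: fully open they stand 13 mm farther back than shut.
Start: joints at [-83.039, 21.807, 74.336, -0, 83.858, -12.336], TCP at [0.182, -0.519, 0.256] pointing down, gripper open.
Joint ranges: [-178.18, 178.18], [-50.72, 133.34], [12.68, 142.11], [-81.47, 261.47], [9.98, 163.14], [-165.26, 165.26]. Speed limits (degrees/s): [136.94, 136.94, 180, 180, 180, 180].

INTERFACE

Orientations are given as a 3x3 rotation matrix whose columns are the frame's x, y, z axes.
In Python, from rig import sensors, get_image, workorder gives the robot as it stands.
- The arm moves only by the tool arm_command, never from a script. Its argument "plan" is a list that holds one entry, the list of rows, each a list of 6 numbers: the shift along the tool's x, y, z in units of 25 mm (1.0 is 25 mm), then the turn, a rotation vector about the tool's x, y, z in units of 6 degrees (1.0 is 6 degrees). In form: [[[dx, dy, dz, ax, ay, az], ...]]. A call has 1 to 10 rows; each row is the pose to reach, as a shift and turn from the pose commanded when the call began, along the tool's axes at that moment; what a row does not reach only later rows make up. A row lasts 1/10 s, in which the tool goes at most 50 mm and 8.59 degrees, less where a joint would pass 70% of its speed; a pose out of reach is approached as far as the arm can. A call with a gripper value outside its range is refused whole. "jaw" is the closure, from 0 (fully open) to 1 (shut), set as the call begins (left out, the last holds). The fingers move at their own pace and stop on an object; "newtons" is the grip in N (left out, the last holds). Time passes only in rows, so rows that repeat a pose let the fingers close. It gives the time, the measured TCP pose, the force and the opening at its end, in the units of the state.
- sensors.observe(): the state, without advancing time (a new reading comes with each control period).
- get_image(name): name is "side" or "top" or "wrist"; returns a dict with "img" (480x640x3 uint8, red, green, blue), "fx", "fy", "cx", "cy" (pixels), "T" (4x4, takes a point from camera to world coordinates). Camera axes: x right, y up, looking along -z (the intrinsics and any distortion apply to the point x, -y, -z); pixel columns grow to the right and rows downward; lengths in m; the calibration is good to about 2 mm. A picture is of the moment at which its call begins. There is no depth.
- workorder.close_job(): hands the job in, once; it reports no verdict.
The state is a dict: "time_s": time; "q": joint angles; "qvel": joint speeds; "joint_efforts": joint torques, N m; "position": TCP position; "tool_rot": TCP orientation; "ft_force": force on the tool from outside, world axes, zero at the start; "wrist_torque": the same for the moment, N m; "grip_width": finger opening in m.
Only numpy, scipy, OpenCV 4.12 (cv2) and the standard library are available. Lean on these libraries where they do the work, as an engineer would, in place of code of your own. Each camera call takes 0.05 s, during which the arm holds its last target. There are 200 camera calls.

TASK

The round wall piece is being bordered with old impact sockets, standing side by side. Pick the long round socket out of the sloping parts bin and stand it on the bench, mouth up, as the next in the row: gently butted up so that it touches both the rim of the round panel and the socket at the free end of the row (the other end starts at the big pipe), ready to be tacked. Set it down rather than dropping it, and leave everything else where it is.

Things in the scene. Friction and masses are not known exactly. Their poses are not given: they have to be found in the camera images.
- long_socket_mid (a point): The part to place: black steel impact socket, a plain round cylinder 32 mm in diameter, 84 mm long, about 0.3 kg. Point on its axis half-way along; z points along it from the closed foot to the hexagonal mouth. It starts in any of the three places of the bin's front row, standing on the sloping floor against the front wall, its mouth leaning 30 degrees from vertical to the bin's -x.
- bin: Grey sheet-steel bin, fixed. Origin on the bench below it; x points from its low front (robot side) to its high back, y along its width, z up. The floor rises towards +x at 30 degrees. Inside 232 mm wide (y) and 114 mm up the slope; a rib 56 mm high and 3 mm thick, 58 mm up the slope, parts front row and back row. Square to the floor, front and side walls are 46 mm high, back wall 60 mm.
- bin_floor (a point): Point on the sloping floor of the bin's front row, mid-width, 29 mm from the front wall and 29 mm from the rib. Axes as bin (not sloped). The three places of the front row are about 66 mm apart, at y = -66, 0 and +66 mm; a nut may lie between two of them.
- panel_mid (a point): Centre, at bench height, of the round steel panel that lies fixed on the bench. Its rim has a radius of 120 mm and is 20 mm high; the wire scrolls within are lower. x points level to where the long socket belongs: touching both rim and end socket its axis stands 136 mm from this point along x. z is up.
- end_socket (a point): Foot of the axis, at bench height, of the socket at the free end of the row: 36 mm in diameter, 45 mm high, fixed. The long socket touches it when their axes are 34 mm apart. From here the row (fixed, up to 60 mm high) runs clockwise seen from above, to an upright rust-brown pipe 68 mm wide, 75 mm high; between pipe and free end the rim is bare for about 80 degrees. Axes as panel_mid.
- short_socket_mid (a point): Not wanted: short black round socket, 32 mm in diameter, 52 mm long, in the bin's front row. Point at its centre.
- square_tube_mid (a point): Not wanted: square steel tube, 32 x 32 mm, 70 mm long, standing in the bin's front row. Point at its centre.
- nut_mid (a point): Not wanted: hexagon nut, 24 mm across corners, 16 mm high, flat on the floor of the bin's front row between two of the places. Point at its centre.
- round_bar_mid (a point): Not wanted: round steel bar, 24 mm in diameter, 86 mm long, standing in the bin's back row. Point at its centre.
- coupling_mid (a point): Not wanted: brass hexagon coupling, 31 mm across corners, 72 mm long, standing in the bin's back row. Point at its centre.
- pipe_stub_mid (a point): Not wanted: rusty pipe stub, 38 mm in diameter, 80 mm long, lying across the bin's back row. Point at its centre.
- pulley_mid (a point): Bystander: steel step pulley lying on the bench, 72 mm in diameter, 22 mm high. Point at its centre.
- pliers_mid (a point): Bystander: pliers with green grips, about 165 mm long, 16 mm high, lying on the bench. Point at their joint; x points along the jaws.
Mind the look-alikes: they are no part of the job. Leave any blue look-alike of the part that bears long_socket_mid alone.

How it is judged (in metres and radians):
On the way, in this order (a step that is already met when the one before it is completed fails the run):
1. the long socket is lifted clear of the bin in the gripper (contact force between the fingers and long_socket above 1 N and distance of long_socket_mid from where it was at the start of the episode above 0.06 m and contact force between long_socket and bin below 0.05 N and height (world z) of long_socket_mid above 0.11 m), for 0.1 s.
2. still held, it stands upright with its foot on the bench (within 3 mm), within 5 mm of its place against the rim and the end socket (contact force between the fingers and long_socket above 1 N and height (world z) of long_socket_mid below 0.045 m and angle between long_socket_mid's own z axis and vertical below 0.1 rad and horizontal distance between long_socket_mid and panel_mid below 0.141 m and horizontal distance between long_socket_mid and end_socket below 0.039 m), for 0.1 s.
At the end, for the whole second after the job is handed in: The long socket stands released and at rest on the bench, mouth up (within 0.04 rad of vertical, foot on the bench within 1.5 mm), with no more than 2 mm of gap to the panel's rim and no more than 2 mm to the end socket of the row; nothing else has been moved out of its place (angle between long_socket_mid's own z axis and vertical below 0.04 rad and height (world z) of long_socket_mid below 0.0435 m and horizontal distance between long_socket_mid and panel_mid below 0.138 m and horizontal distance between long_socket_mid and end_socket below 0.036 m and linear speed of long_socket below 0.01 m/s and contact force between the fingers and long_socket below 0.01 N); the robot touches nothing.
It fails at once if the long socket is pressed against the wall piece with more than 30 N (contact force between long_socket and medallion above 30 N).
It fails at once if another part in the bin, or a thing on the bench, is moved more than 3 cm (distance of any of short_socket_mid, square_tube_mid, nut_mid, round_bar_mid, coupling_mid, pipe_stub_mid, pulley_mid, pliers_mid from where it was at the start of the episode above 0.03 m).
It also fails if it takes over 51 s, if anything falls off the work surface, if the arm or the gripper's body presses on something with over 40 N, if the wrist force passes 120 N, or if a joint passes its speed limit or range.

## Working session

There is one attempt and no reset: what is moved stays moved. The work goes in short steps, Python scripts to look and compute and a tool call to move; the robot and the scene stay as the last step left them, time stands still between calls to the robot, and variables do not carry over. Pictures are saved under pics/ and viewed, about 8 in all and at most 12, crops included, and the job is handed in when it is done.

Besides the shell and the picture viewer there is one more tool, called as name(argument=value, ...), one argument or row to a line, values as JSON. arm_command: Moves the arm, as the interface text tells. Its arguments: {"type":"object","properties":{"plan":{"type":"array","items":{"type":"array","items":{"type":"array","items":{"type":"number"}}}},"jaw":{"type":"number"},"newtons":{"type":"number"}},"required":["plan"]}

```bash
mkdir -p pics; cat > h.py <<'E'
import numpy as np, cv2
from rig import sensors, get_image, workorder
def snap(n,f):
    d=get_image(n); cv2.imwrite('pics/'+f+'.png',d['img'][:,:,::-1]); np.savez('pics/'+f,**d); return d
def load(f): return np.load('pics/'+f+'.npz')
def pix(d,P):
    P=np.atleast_2d(P); T=d['T']; c=(P-T[:3,3])@T[:3,:3]
    return np.c_[d['cx']+d['fx']*c[:,0]/-c[:,2], d['cy']+d['fy']*-c[:,1]/-c[:,2]]
def ray(d,u,v):
    T=d['T']; r=T[:3,:3]@np.array([(u-d['cx'])/d['fx'],-(v-d['cy'])/d['fy'],-1]); return T[:3,3],r
def onz(d,u,v,z):
    o,r=ray(d,u,v); return o+r*(z-o[2])/r[2]
E
python3 - <<'E'
from h import *
for n in ['side','top','wrist']:
    d=snap(n,n); print(n,[k for k in d],d['fx'],d['cx'],d['cy'],np.round(d['T'],3).tolist())
print(sensors.observe())
E
```

```text
side ['img', 'fx', 'fy', 'cx', 'cy', 'T'] 433.9022798414531 323.31250023658885 239.58870522684919 [[0.963, 0.127, -0.237, 0.376], [-0.268, 0.512, -0.816, -0.538], [0.017, 0.85, 0.527, 0.481], [0.0, 0.0, 0.0, 1.0]]
top ['img', 'fx', 'fy', 'cx', 'cy', 'T'] 601.76229560095 321.32093485756303 236.3138816429555 [[0.024, 0.977, -0.21, 0.362], [-1.0, 0.023, -0.009, 0.028], [-0.004, 0.21, 0.978, 1.052], [0.0, 0.0, 0.0, 1.0]]
wrist ['img', 'fx', 'fy', 'cx', 'cy', 'T'] 410.7111574729367 316.3965876067268 235.28806100864276 [[0.331, 0.904, 0.269, 0.252], [-0.944, 0.318, 0.093, -0.495], [-0.002, -0.285, 0.959, 0.373], [0.0, 0.0, 0.0, 1.0]]
{'time_s': 0.15, 'q': array([-8.30392937e+01,  2.18338873e+01,  7.43693149e+01,  1.17876197e-03,
        8.38591867e+01, -1.23343792e+01]), 'qvel': array([-0.13404264, -0.06188585, -0.11117841,  0.05179523, -0.03222142,
       -0.04700726]), 'joint_efforts': array([ 4.00847139e-04, -4.48628676e+01, -2.31345749e+01, -2.88322490e-04,
        3.77137359e-03, -1.20116120e-06]), 'position': array([ 0.18173149, -0.51892071,  0.25586922]), 'tool_rot': array([[-1.11656864e-04,  3.30431290e-01, -9.43830043e-01],
       [ 1.08334531e-03, -9.43829455e-01, -3.30431212e-01],
       [-9.99999407e-01, -1.05938876e-03, -2.52586150e-04]]), 'ft_force': array([0.20307032, 0.34497767, 0.58098552]), 'wrist_torque': array([0.0923238 , 0.00012132, 0.02847882]), 'grip_width': 0.0854936392042744}
```

View pics/top.png

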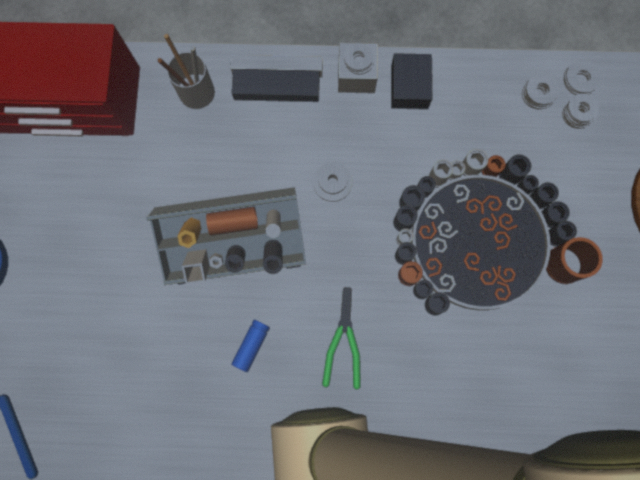

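View pics/side.png

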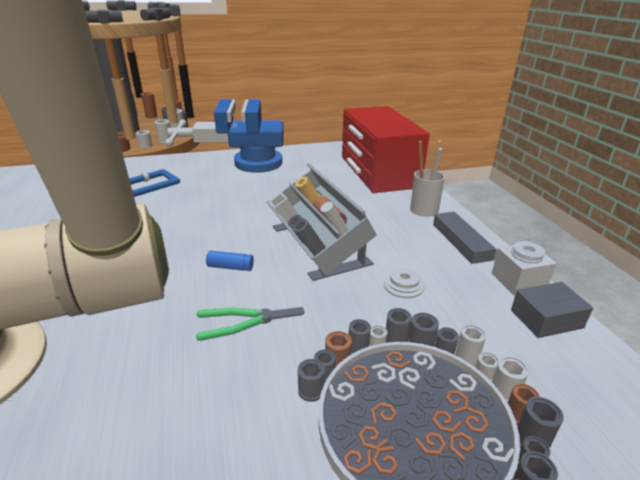

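Top: bin spans (150–305, 190–285); the candidate parts are two black sockets at (235,258) and (273,257), with the blue look-alike at (251,345). The square tube is at (192,265) and the nut at (216,262). The row's free end is near (437,302), and the pipe is at (580,260). Next I'll take one close crop of the candidates and the row end.

```bash
python3 - <<'E'
from h import *
t=cv2.imread('pics/top.png'); s=cv2.imread('pics/side.png')
a=cv2.resize(t[180:300,140:320],(800,533),interpolation=cv2.INTER_CUBIC)[:300*1+233]
a=cv2.resize(t[184:294,145:311],None,fx=2.4*1,fy=2.4,interpolation=cv2.INTER_CUBIC)
a=cv2.resize(t[190:290,145:311],(398*1,240),interpolation=cv2.INTER_CUBIC)
A=cv2.resize(t[185:290,145:310],(495,315),interpolation=cv2.INTER_CUBIC)
B=cv2.resize(s[160:280,260:380],(300,300),interpolation=cv2.INTER_CUBIC)
C=cv2.resize(t[240:320,390:470],(280,280),interpolation=cv2.INTER_CUBIC)
D=cv2.resize(s[340:420,285:385],(350,280),interpolation=cv2.INTER_CUBIC)
o=np.zeros((600,800,3),np.uint8);o[:315,:495]=A;o[:300,500:]=B;o[320:,:280]=C;o[320:,300:650]=D
cv2.imwrite('pics/crop1.png',o)
E
```

```text
(no output)
```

View pics/crop1.png

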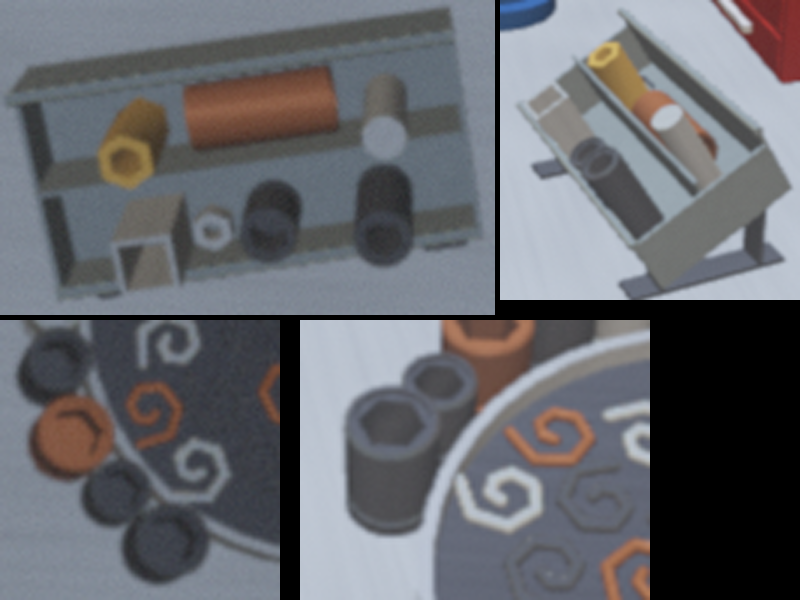

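The right one, top (273,264), is the longer black cylinder: in the side crop it is nearest the front and long. The one at (235,264) is short. The end socket's mouth is at top (437,303). Next, rough poses.

```bash
python3 - <<'E'
from h import *
from scipy.optimize import least_squares
t=load('top');s=load('side')
def tri(obs):
    A=[];b=[]
    for d,u,v in obs:
        o,r=ray(d,u,v); r/=np.linalg.norm(r); M=np.eye(3)-np.outer(r,r); A.append(M); b.append(M@o)
    x,res,_,_=np.linalg.lstsq(np.vstack(A),np.hstack(b),rcond=None); return x,res**.5
print('mouth',tri([(t,273,264.3),(s,299.5,223.5)]))
e=onz(t,437.1,302.9,.045);p=onz(t,482,241,.02)
print('end',e,'side px end',pix(s,e)); print('panel',p)
# bin corners
c,sn=np.cos(np.pi/6),.5
def B(q,s_,n,y):
    x=s_*c-n*sn; z=s_*sn+n*c
    C,S=np.cos(q[3]),np.sin(q[3]); return np.array([q[0]+C*x-S*y,q[1]+S*x+C*y,q[2]+z])
ob=[((.114,.060,.118),(148.3,219.3)),((.114,.060,-.118),(296,197.7)),((0,.046,.118),(165,285)),((0,.046,-.118),(305.7,264.3))]
f=lambda q:np.ravel([pix(t,B(q,*a))[0]-b for a,b in ob])
r=least_squares(f,[.35,.1,.02,.1]); q=r.x; print('bin',q,np.degrees(q[3]),np.round(r.fun,1))
m=B(q,.016+.0,.084,-.066); print('pred mouth',m,pix(t,m),pix(s,m), 'foot',B(q,.016,0,-.066))
ax=B(q,.016,.084,-.066)-B(q,.016,0,-.066); print(ax/.084)
E
```

```text
mouth (array([0.51895464, 0.11274604, 0.10116955]), array([0.0014714]))
end [ 0.46839301 -0.1589845   0.045     ] side px end [[307.92529323 367.15700503]]
panel [ 0.58118629 -0.24380756  0.02      ]
bin [0.52970076 0.1812728  0.02640333 0.17180532] 9.843719653342111 [-0.6  1.1  0.7  1.3 -0.5 -1.2  0.4 -1.3]
pred mouth [0.51325495 0.111433   0.10714947] [[273.46990541 266.59311256]] [[295.86563524 221.38505133]] foot [0.55463661 0.11861338 0.03440333]
[-0.49263887 -0.08548068  0.8660254 ]
```

View pics/wrist.png

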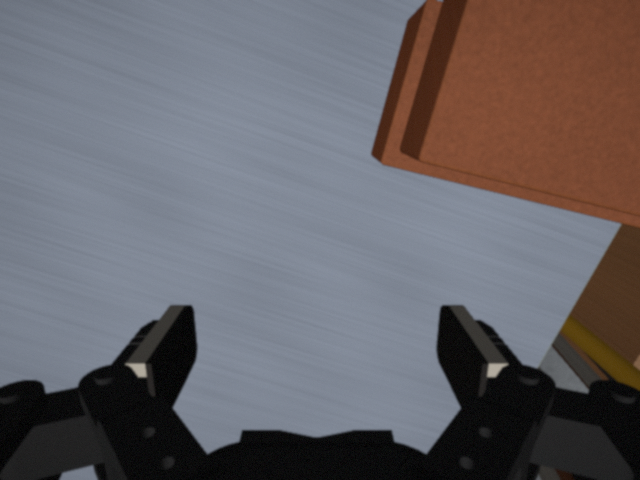

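```bash
cat >> h.py <<'E'
from scipy.spatial.transform import Rotation as R
def go(p,Rt):
    s=sensors.observe(); R0=s['tool_rot']
    d=R0.T@(np.array(p)-s['position'])/.025; w=np.degrees(R.from_matrix(R0.T@Rt).as_rotvec())/6
    print('go',np.round(np.r_[d,w],3).tolist(),'t',s['time_s'])
def rot(x,y):
    x=x/np.linalg.norm(x); y=y-x*(x@y); y/=np.linalg.norm(y); return np.c_[x,y,np.cross(x,y)]
def axis(yaw): return np.array([-.5*np.cos(yaw),-.5*np.sin(yaw),.75**.5])
def grip(yaw): return rot(-axis(yaw),np.array([np.sin(yaw),-np.cos(yaw),0]))
E
python3 - <<'E'
from h import *
y=np.radians(9.8); m=np.array([.517,.112,.104]); go(m+.10*axis(y),grip(y))
E
```

```text
go [2.636, -19.715, -19.023, 1.543, 4.987, 0.424] t 0.15
```

arm_command(
  plan=[
    [[0,-10,-9.5,0.8,2.5,0.2],[0,-10,-9.5,0.8,2.5,0.2],[0,-10,-9.5,0.8,2.5,0.2],[0,-10,-9.5,0.8,2.5,0.2],[0,-10,-9.5,0.8,2.5,0.2],[0,-10,-9.5,0.8,2.5,0.2],[0,-10,-9.5,0.8,2.5,0.2],[0,-10,-9.5,0.8,2.5,0.2],[0,-10,-9.5,0.8,2.5,0.2],[0,-10,-9.5,0.8,2.5,0.2]],
  ],
  jaw=0.2,
  newtons=60,
)

```text
time_s: 1.15
position: [0.3232, -0.2055, 0.2563]
tool_rot: [[0.254, 0.248, -0.935], [0.055, -0.969, -0.242], [-0.966, 0.01, -0.259]]
ft_force: [0.8, -1.1, 0.9]
grip_width: 0.0683
```

```bash
python3 - <<'E'
from h import *
y=np.radians(9.8); m=np.array([.517,.112,.104]); go(m+.10*axis(y),grip(y))
print(sensors.observe()['grip_width'])
d=snap('wrist','w0') 
E
```

```text
go [4.683, -10.566, -7.715, 0.739, 2.491, 0.202] t 1.15
0.06826912383013832
```

arm_command(
  plan=[
    [[4.6,-10.5,-7.7,0.74,2.5,0.2],[4.6,-10.5,-7.7,0.74,2.5,0.2],[4.6,-10.5,-7.7,0.74,2.5,0.2],[4.6,-10.5,-7.7,0.74,2.5,0.2],[4.6,-10.5,-7.7,0.74,2.5,0.2],[4.6,-10.5,-7.7,0.74,2.5,0.2],[4.6,-10.5,-7.7,0.74,2.5,0.2],[4.6,-10.5,-7.7,0.74,2.5,0.2],[4.6,-10.5,-7.7,0.74,2.5,0.2],[4.6,-10.5,-7.7,0.74,2.5,0.2]],
  ],
  jaw=0.35,
)

```text
time_s: 2.2
position: [0.4673, 0.1011, 0.1925]
tool_rot: [[0.493, 0.169, -0.853], [0.085, -0.986, -0.146], [-0.866, -0.0, -0.501]]
ft_force: [0.2, -0.6, -0.0]
grip_width: 0.0554
```

```bash
python3 - <<'E'
from h import *
y=np.radians(9.8); m=np.array([.517,.112,.104]); go(m+.10*axis(y),grip(y))
d=snap('wrist','w1'); print(pix(d,m),pix(d,m-.084*axis(y)))
E
```

```text
go [0.083, -0.092, 0.012, -0.013, -0.006, -0.003] t 2.2
[[311.94154134 250.23713538]] [[313.18840803 214.86121309]]
```

View pics/w1.png

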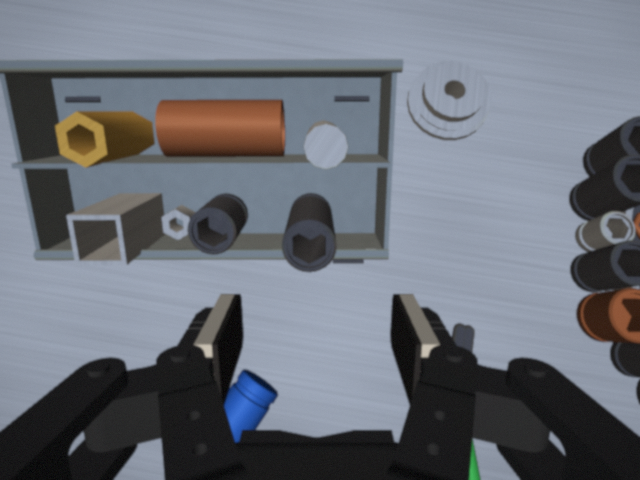

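Wrist: the long socket's mouth is at (309,246), within 4 px of my prediction. The bin edges are level, so the yaw is right. The fingers straddle it.

```bash
python3 - <<'E'
from h import *
t=load('top');s=load('side');w=load('w1')
A=[];b=[]
for d,u,v,k in [(t,273,264.3,.5),(s,299.5,223.5,1),(w,309,246,2)]:
    o,r=ray(d,u,v); r/=np.linalg.norm(r); M=k*(np.eye(3)-np.outer(r,r)); A.append(M); b.append(M@o)
m=np.linalg.lstsq(np.vstack(A),np.hstack(b),rcond=None)[0]; print(m,pix(t,m),pix(s,m),pix(w,m))
y=np.radians(9.8); go(m+.02*axis(y),grip(y)); go(m-.009*axis(y),grip(y))
E
```

```text
[0.51986489 0.11416724 0.10036624] [[272.28165134 263.15894057]] [[299.24923116 223.55515348]] [[309.15066889 246.02542656]]
go [3.48, -0.173, -0.021, -0.02, -0.01, -0.008] t 2.25
go [4.64, -0.173, -0.019, -0.02, -0.01, -0.008] t 2.25
```

arm_command(
  plan=[
    [[2.0,-0.17,-0.02,0,0,0],[3.0,-0.17,-0.02,0,0,0],[3.6,-0.17,-0.02,0,0,0],[4.1,-0.17,-0.02,0,0,0],[4.4,-0.17,-0.02,0,0,0],[4.6,-0.17,-0.02,0,0,0],[4.6,-0.17,-0.02,0,0,0]],
  ],
)

```text
time_s: 2.95
position: [0.5238, 0.1164, 0.0934]
tool_rot: [[0.494, 0.17, -0.853], [0.086, -0.985, -0.147], [-0.865, -0.001, -0.501]]
ft_force: [-0.4, -0.3, -0.6]
grip_width: 0.0555
```

```bash
python3 - <<'E'
from h import *
d=snap('wrist','w2'); cv2.imwrite('pics/w2.png',d['img'][60:480,60:580,::-1])
print(sensors.observe()['ft_force'])
E
```

```text
[-0.92356516 -0.40599983  0.03530137]
```

View pics/w2.png

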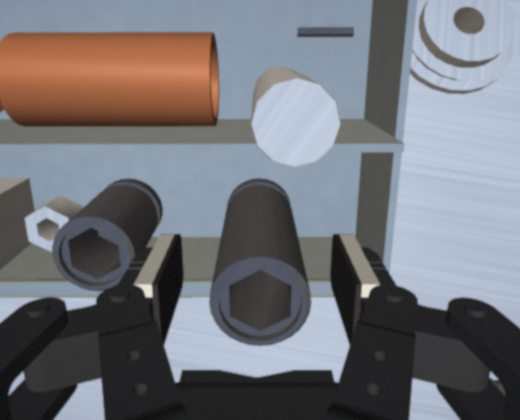

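Both fingers straddle the socket evenly, with its mouth at full-frame (320,360). Next I'll check depth against the tool axis.

```bash
python3 - <<'E'
from h import *
d=load('w2'); s=sensors.observe(); Q=s['tool_rot'];p=s['position']
for dx in (-.02,-.015,-.009,-.003,.003,.025): 
  print(dx,[np.round(pix(d,p+Q@[dx,0,z])[0]).tolist() for z in (-.006,0,.006)])
E
```

```text
-0.02 [[315.0, 372.0], [315.0, 390.0], [315.0, 409.0]]
-0.015 [[315.0, 361.0], [315.0, 379.0], [315.0, 397.0]]
-0.009 [[315.0, 349.0], [315.0, 367.0], [315.0, 384.0]]
-0.003 [[315.0, 339.0], [315.0, 356.0], [315.0, 372.0]]
0.003 [[315.0, 329.0], [315.0, 345.0], [315.0, 361.0]]
0.025 [[315.0, 300.0], [315.0, 314.0], [315.0, 328.0]]
```

arm_command(
  plan=[
    [[0,0,0,0,0,0],[0,0,0,0,0,0],[0,0,0,0,0,0],[0,0,0,0,0,0],[0,0,0,0,0,0],[0,0,0,0,0,0],[0,0,0,0,0,0]],
  ],
  jaw=1,
  newtons=60,
)

```text
time_s: 3.7
position: [0.5236, 0.1168, 0.0941]
tool_rot: [[0.495, 0.171, -0.852], [0.086, -0.985, -0.148], [-0.865, -0.0, -0.502]]
ft_force: [-4.4, -3.2, 5.2]
grip_width: 0.031
```

arm_command(
  plan=[
    [[-0.2,0,0,0,0,0],[-0.6,0,0,0,0,0],[-1.2,0,0,0,0,0],[-1.8,0,0,0,0,0],[-2.5,0,0,0,0,0],[-3.2,0,0,0,0,0],[-4,0,0,0,0,0],[-4.6,0,0,0,0,0],[-5,0,0,0,0,0],[-5,0,0,0,0,0]],
  ],
)

```text
time_s: 4.7
position: [0.4613, 0.106, 0.2025]
tool_rot: [[0.495, 0.171, -0.852], [0.086, -0.985, -0.148], [-0.865, -0.0, -0.502]]
ft_force: [-0.4, 1.0, -2.4]
grip_width: 0.0304
```

```bash
python3 - <<'E'
from h import *
for n in ('side','top'): d=snap(n,n+'3'); s=sensors.observe(); 
d=load('side3'); a=d['img'][0:480,120:420,::-1]; e=load('top3')['img'][160:340,220:620,::-1]
w=snap('wrist','w3')
o=np.zeros((600,800,3),np.uint8); o[:480,:300]=a; o[:216,310:790]=cv2.resize(e,(480,216)); o[220:580,310:790]=cv2.resize(w['img'][:,:,::-1],(480,360)); cv2.imwrite('pics/c3.png',o)
print(s['ft_force'],s['grip_width'])
E
```

```text
[ 0.39902459 -0.44787705 -3.03378753] 0.03011135933936406
```

View pics/c3.png

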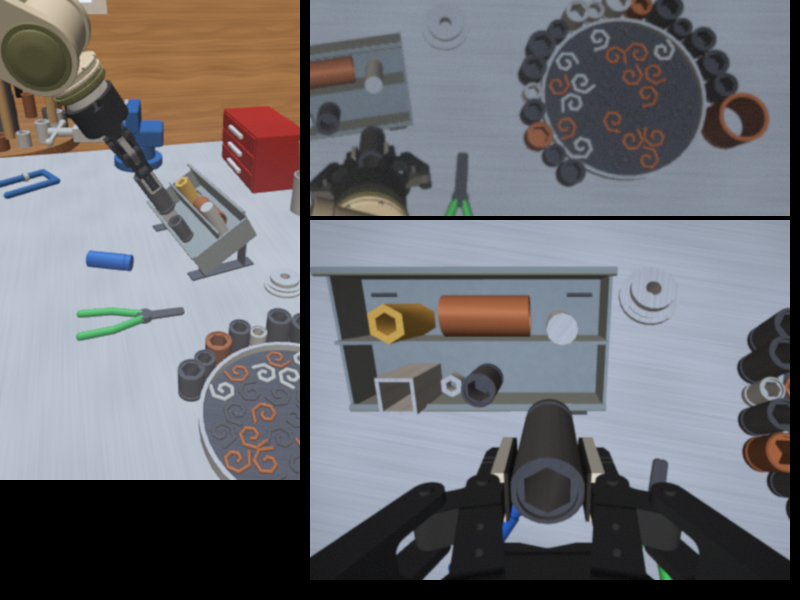

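```bash
cat >> h.py <<'E'
def down(yawdeg):
    y=np.radians(yawdeg); return rot(np.array([0,0,-1.]),np.array([np.cos(y),np.sin(y),0]))
E
python3 - <<'E'
from h import *
go([.44,-.19,.22],down(-23))
E
```

```text
go [-2.108, 11.519, 2.111, -9.302, -4.579, -2.485] t 4.85
```

arm_command(
  plan=[
    [[-1.5,0,0,0,0,0],[-2.1,1.5,0.5,-0.5,-0.3,-0.15],[-2.1,3.5,1,-1.9,-0.9,-0.5],[-2.1,5.5,1.5,-3.2,-1.6,-0.9],[-2.1,7.5,1.8,-4.6,-2.3,-1.2],[-2.1,9,2,-5.9,-2.9,-1.6],[-2.1,10.5,2.1,-7.2,-3.6,-1.9],[-2.1,11.5,2.1,-8.5,-4.2,-2.3],[-2.1,11.5,2.1,-9.3,-4.58,-2.48],[-2.1,11.5,2.1,-9.3,-4.58,-2.48]],
  ],
)

```text
time_s: 5.85
position: [0.441, -0.1904, 0.2192]
tool_rot: [[-0.002, 0.922, -0.388], [-0.001, -0.388, -0.922], [-1.0, -0.001, 0.001]]
ft_force: [0.2, 0.3, -2.5]
grip_width: 0.0306
```

arm_command(
  plan=[
    [[0,0,0,0,0,0],[0,0,0,0,0,0]],
  ],
)

```text
time_s: 6.05
position: [0.4405, -0.1893, 0.2199]
tool_rot: [[0.001, 0.92, -0.392], [0.001, -0.392, -0.92], [-1.0, 0.001, -0.001]]
ft_force: [-0.5, -0.1, -3.2]
grip_width: 0.0303
```

```bash
python3 - <<'E'
from h import *
go([.44,-.19,.22],down(-23))
w=snap('wrist','w4');s=snap('side','s4');t=snap('top','t4')
p=[.456,-.191,.0]; print(pix(w,[[.468,-.159,.045],[.456,-.191,0],[.581,-.244,.02]]))
o=np.zeros((600,800,3),np.uint8); o[:480,:500]=w['img'][:,:500,::-1]
o[:480,500:]=cv2.resize(s['img'][140:460,180:380,::-1],(300,480)); cv2.imwrite('pics/c4.png',o[:480])
E
```

```text
go [-0.005, -0.008, 0.033, -0.015, -0.011, -0.007] t 6.05
[[333.47791059 164.27935501]
 [332.55871664 199.14977591]
 [505.768808   203.98577598]]
```

View pics/w4.png

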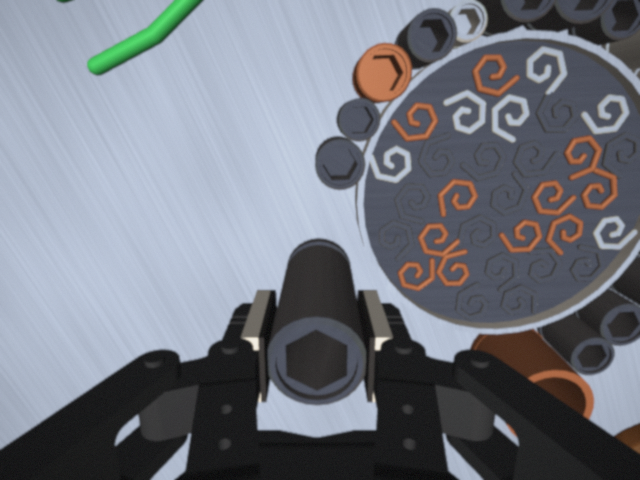

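View pics/s4.png

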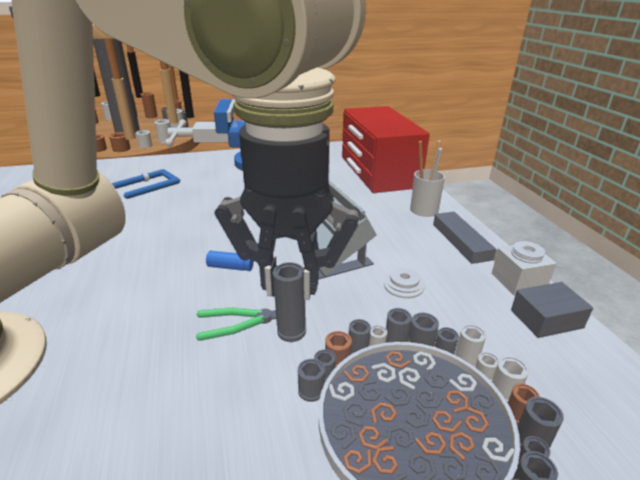

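Wrist: the end socket's mouth is at (341,163), against a prediction of (333,164). The rim's left edge is near (360,210), and the held socket is upright in the fingers with its mouth at (317,358). One enlarged crop will refine the rim and the end socket.

```bash
python3 - <<'E'
from h import *
w=load('w4')['img'][:,:,::-1]; t=load('top')['img'][:,:,::-1]
o=np.zeros((600,800,3),np.uint8)
o[:600,:480]=cv2.resize(w[135:335,310:470],(480,600),interpolation=cv2.INTER_CUBIC)
o[:285,490:800]=cv2.resize(t[165:317,400:565],(310,285),interpolation=cv2.INTER_CUBIC)
s=load('s4')['img'][:,:,::-1]
o[290:600,490:800]=cv2.resize(s[250:405,240:395],(310,310),interpolation=cv2.INTER_CUBIC)
cv2.imwrite('pics/c5.png',o)
E
```

```text
(no output)
```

View pics/c5.png

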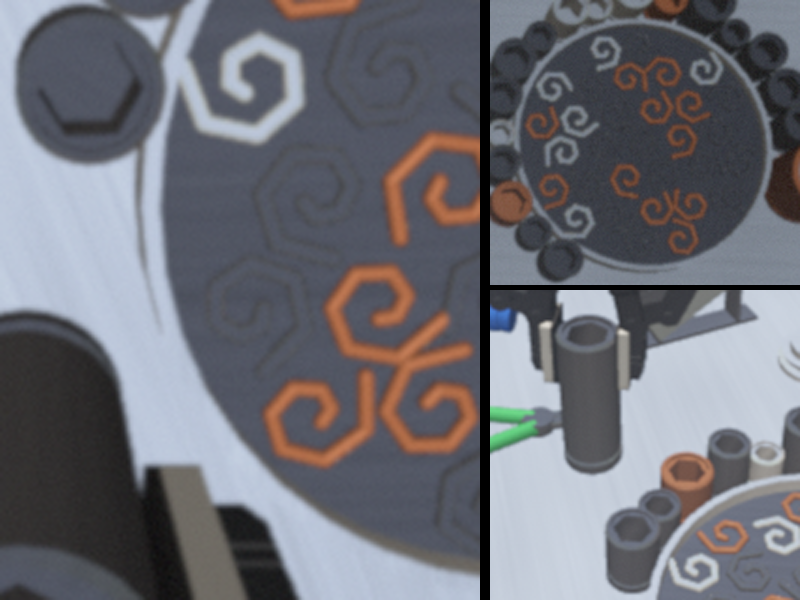

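```bash
python3 - <<'E'
from h import *
from scipy.optimize import least_squares
from scipy.ndimage import map_coordinates,gaussian_filter1d
for n,st in (('top',(0,360)),('w4',(0,360))):
    d=load(n); g=d['img'].astype(float).mean(2); c=np.array([.581,-.244]); 
    for it in range(3):
        P=[];rr=np.linspace(.109,.1205,47)
        for a in np.radians(np.arange(0,360,2)):
            X=np.c_[c[0]+rr*np.cos(a),c[1]+rr*np.sin(a),0*rr+.02]; u=pix(d,X)
            if u.min()<2 or u[:,0].max()>637 or u[:,1].max()>477: continue
            v=gaussian_filter1d(map_coordinates(g,[u[:,1],u[:,0]],order=1),3); q=np.gradient(v); k=q.argmax()
            if v[min(46,k+5)]-v[max(0,k-5)]>15 and 1<k<45: P.append(X[k,:2])
        P=np.array(P); f=lambda x:np.hypot(*(P-x[:2]).T)-x[2]
        r=least_squares(f,[*c,.115],loss='soft_l1',f_scale=.0007); c=r.x[:2]
    print(n,len(P),r.x,np.median(abs(f(r.x))), 'end',(e:=onz(d,*((437.1,302.9) if n=='top' else (340.3,163.3)),.045)),np.hypot(*(e[:2]-c)))
d=load('s4'); 
# held socket: mouth,foot in side, wrist
a=ray
def tri(obs):
    A=[];b=[]
    for d,u,v in obs:
        o,r=ray(d,u,v); r/=np.linalg.norm(r); M=np.eye(3)-np.outer(r,r); A.append(M); b.append(M@o)
    return np.linalg.lstsq(np.vstack(A),np.hstack(b),rcond=None)[0]
w=load('w4'); s=load('s4')
m=tri([(w,317,359),(s,240+97/2,250+41/2)]); print('mouth',m)
q=sensors.observe(); p=q['position']; print(p)
for t in (-6,-4,-2,0,2,4,6):  # foot far-edge check for tilt about tool y
    ax=q['tool_rot']@R.from_euler('y',t,degrees=True).apply([1,0,0]); print(t,pix(w,m+.084*ax),pix(s,m+.084*ax))
E
```

```text
top 174 [ 0.58281879 -0.24191665  0.11465928] 0.0001582387079221495 end [ 0.46839301 -0.1589845   0.045     ] 0.1413187871909823
w4 144 [ 0.58494141 -0.24025535  0.11447608] 3.6732231715658203e-05 end [ 0.47269085 -0.16025054  0.045     ] 0.1378439623692223
mouth [ 0.44127361 -0.19017433  0.22550906]
[ 0.44027268 -0.18948706  0.22035854]
-6 [[316.16936997 280.69486383]] [[289.21129024 337.75487405]]
-4 [[316.17301745 275.20292112]] [[289.74579244 336.02047549]]
-2 [[316.17653893 269.74021085]] [[290.27348757 334.23205255]]
0 [[316.17993391 264.30589416]] [[290.79400992 332.39207726]]
2 [[316.18320161 258.89921367]] [[291.30701225 330.50297602]]
4 [[316.18634104 253.5194978 ]] [[291.81216491 328.56712865]]
6 [[316.18935091 248.16616547]] [[292.30915493 326.58686798]]
```

```bash
python3 - <<'E'
from h import *
go([.4527,-.1933,.088],down(-21.2))
E
```

```text
go [5.295, 0.51, -0.051, -0.313, -0.006, -0.013] t 6.2
```

arm_command(
  plan=[
    [[0.8,0.5,-0.05,-0.31,0,0],[2,0.5,-0.05,-0.31,0,0],[3,0.5,-0.05,-0.31,0,0],[4,0.5,-0.05,-0.31,0,0],[4.7,0.5,-0.05,-0.31,0,0],[5.1,0.5,-0.05,-0.31,0,0],[5.3,0.5,-0.05,-0.31,0,0],[5.3,0.5,-0.05,-0.31,0,0],[5.3,0.5,-0.05,-0.31,0,0]],
  ],
)

```text
time_s: 7.1
position: [0.4529, -0.1936, 0.0888]
tool_rot: [[0.003, 0.933, -0.361], [-0.001, -0.361, -0.933], [-1.0, 0.003, 0.0]]
ft_force: [0.3, -0.1, -1.1]
grip_width: 0.0309
```

```bash
python3 - <<'E'
from h import *
w=snap('wrist','w6');s=snap('side','s6'); q=sensors.observe(); print(q['position'],q['ft_force'])
p=q['position'].copy()
print(pix(w,[[.4727,-.1603,.045]]))
o=np.zeros((600,800,3),np.uint8)
o[:600,:500]=cv2.resize(w['img'][100:400,210:460,::-1],(500,600),interpolation=cv2.INTER_CUBIC)
o[:360,500:800]=cv2.resize(s['img'][300:420,250:350,::-1],(300,360),interpolation=cv2.INTER_CUBIC)
cv2.imwrite('pics/c6.png',o)
E
```

```text
[ 0.45288422 -0.19348016  0.08877499] [ 1.09419063 -1.26766914 -2.00875638]
[[329.30880471 203.95494509]]
```

View pics/c6.png

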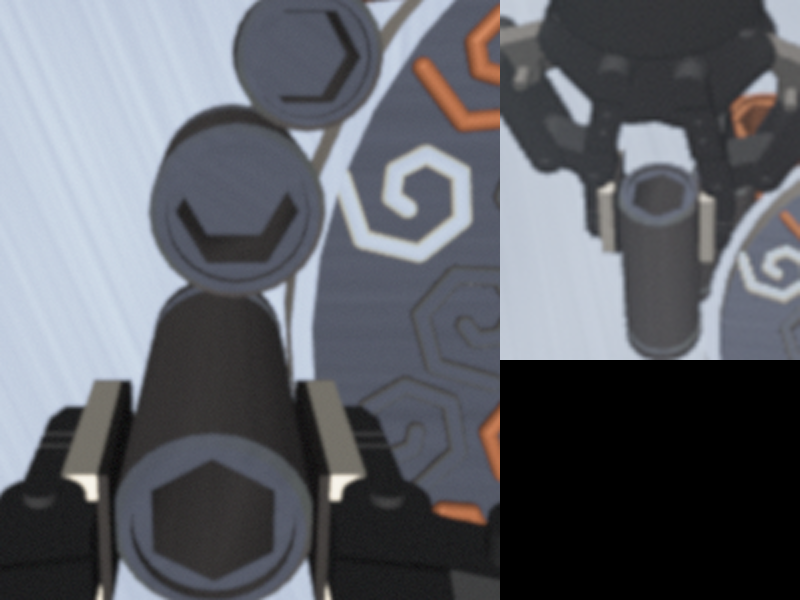

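Wrist: the held socket's mouth is at full-frame (316,362), on the tool axis. The end socket's mouth is at (328,204), matching the prediction of (329,204). There is a small clear gap to both it and the rim. Lowering gently.

arm_command(
  plan=[
    [[0.1,0,0,0,0,0],[0.2,0,0,0,0,0],[0.28,0,0,0,0,0],[0.32,0,0,0,0,0],[0.32,0,0,0,0,0]],
  ],
)

```text
time_s: 7.7
position: [0.4525, -0.1932, 0.0798]
tool_rot: [[0.001, 0.933, -0.361], [-0.0, -0.361, -0.933], [-1.0, 0.001, -0.0]]
ft_force: [-1.2, 0.0, -2.7]
grip_width: 0.0305
```

arm_command(
  plan=[
    [[0.04,0,0,0,0,0],[0.04,0,0,0,0,0],[0.04,0,0,0,0,0]],
  ],
)

```text
time_s: 8.0
position: [0.4526, -0.1933, 0.079]
tool_rot: [[0.001, 0.933, -0.361], [-0.0, -0.361, -0.933], [-1.0, 0.001, -0.0]]
ft_force: [-1.2, 0.4, -2.3]
grip_width: 0.0308
```

arm_command(
  plan=[
    [[0.04,0,0,0,0,0],[0.04,0,0,0,0,0],[0.04,0,0,0,0,0]],
  ],
)

```text
time_s: 8.3
position: [0.4526, -0.1933, 0.078]
tool_rot: [[0.001, 0.933, -0.361], [-0.0, -0.361, -0.933], [-1.0, 0.001, -0.0]]
ft_force: [-0.4, -0.1, -2.4]
grip_width: 0.0307
```

arm_command(
  plan=[
    [[0.04,0,0,0,0,0],[0.04,0,0,0,0,0],[0.04,0,0,0,0,0]],
  ],
)

```text
time_s: 8.6
position: [0.4527, -0.1934, 0.0774]
tool_rot: [[0.002, 0.933, -0.361], [-0.001, -0.361, -0.933], [-1.0, 0.002, 0.0]]
ft_force: [-0.5, 0.9, 3.6]
grip_width: 0.0305
```

arm_command(
  plan=[
    [[0.04,0,0,0,0,0],[0.04,0,0,0,0,0],[0.04,0,0,0,0,0]],
  ],
)

```text
time_s: 8.9
position: [0.4528, -0.1934, 0.0772]
tool_rot: [[0.002, 0.933, -0.361], [-0.001, -0.361, -0.933], [-1.0, 0.003, 0.0]]
ft_force: [-3.0, 1.8, 15.2]
grip_width: 0.0307
```

arm_command(
  plan=[
    [[0.02,0,0,0,0,0],[0.02,0,0,0,0,0],[0.02,0,0,0,0,0]],
  ],
)

```text
time_s: 9.2
position: [0.4529, -0.1935, 0.0772]
tool_rot: [[0.003, 0.933, -0.361], [-0.002, -0.361, -0.933], [-1.0, 0.003, 0.001]]
ft_force: [-2.9, 2.8, 20.6]
grip_width: 0.0303
```

Contact is felt at TCP z≈0.0775. I'll lift about 0.5 mm clear, then slide towards the end socket and the rim in small steps.

arm_command(
  plan=[
    [[-0.09,0,0,0,0,0],[-0.09,0,0,0,0,0],[-0.09,0.05,-0.05,0,0,0],[-0.09,0.1,-0.1,0,0,0],[-0.09,0.1,-0.1,0,0,0]],
  ],
)

```text
time_s: 9.7
position: [0.4557, -0.1917, 0.0774]
tool_rot: [[0.0, 0.933, -0.361], [-0.0, -0.361, -0.933], [-1.0, 0.0, -0.0]]
ft_force: [-0.1, 0.2, -2.2]
grip_width: 0.0303
```

arm_command(
  plan=[
    [[0,0.02,-0.02,0,0,0],[0,0.04,-0.03,0,0,0],[0,0.04,-0.03,0,0,0]],
  ],
)

```text
time_s: 10.0
position: [0.4562, -0.1912, 0.0775]
tool_rot: [[-0.001, 0.933, -0.361], [0.001, -0.361, -0.933], [-1.0, -0.001, -0.0]]
ft_force: [-5.1, 0.2, -2.4]
grip_width: 0.0305
```

arm_command(
  plan=[
    [[0,0.0,-0.02,0,0,0],[0,0.0,-0.03,0,0,0],[0,0.0,-0.03,0,0,0]],
  ],
)

```text
time_s: 10.3
position: [0.4565, -0.1905, 0.0774]
tool_rot: [[-0.001, 0.933, -0.361], [0.001, -0.361, -0.933], [-1.0, -0.001, -0.0]]
ft_force: [-4.8, 0.4, -3.0]
grip_width: 0.0304
```

Rim contact is felt (about 5 N). I'll continue along -z to reach the end socket.

arm_command(
  plan=[
    [[0,0.0,-0.02,0,0,0],[0,0.0,-0.03,0,0,0],[0,0.0,-0.03,0,0,0]],
  ],
)

```text
time_s: 10.6
position: [0.4568, -0.1898, 0.0775]
tool_rot: [[-0.001, 0.933, -0.361], [0.0, -0.361, -0.933], [-1.0, -0.001, -0.0]]
ft_force: [-5.2, -0.3, -3.3]
grip_width: 0.0306
```

arm_command(
  plan=[
    [[0,0.0,-0.02,0,0,0],[0,0.0,-0.03,0,0,0],[0,0.0,-0.03,0,0,0]],
  ],
)

```text
time_s: 10.9
position: [0.4569, -0.1894, 0.0774]
tool_rot: [[-0.001, 0.933, -0.361], [-0.0, -0.361, -0.933], [-1.0, -0.001, 0.001]]
ft_force: [-6.9, -2.8, -2.9]
grip_width: 0.031
```

Both contacts are felt, about 5 N each. Next I'll relax slightly and set the foot down.

arm_command(
  plan=[
    [[0.02,-0.005,0.005,0,0,0],[0.035,-0.005,0.005,0,0,0],[0.035,-0.005,0.005,0,0,0],[0.035,-0.005,0.005,0,0,0]],
  ],
)

```text
time_s: 11.3
position: [0.4569, -0.1895, 0.0773]
tool_rot: [[-0.0, 0.933, -0.361], [-0.001, -0.361, -0.933], [-1.0, -0.0, 0.001]]
ft_force: [-7.6, -1.6, 5.7]
grip_width: 0.0302
```

```bash
python3 - <<'E'
from h import *
q=sensors.observe(); print(q['position'],q['ft_force'])
w=snap('wrist','w7');s=snap('side','s7')
o=np.zeros((600,800,3),np.uint8)
o[:600,:500]=cv2.resize(w['img'][100:400,210:460,::-1],(500,600),interpolation=cv2.INTER_CUBIC)
o[:360,500:800]=cv2.resize(s['img'][300:420,270:370,::-1],(300,360),interpolation=cv2.INTER_CUBIC)
cv2.imwrite('pics/c7.png',o)
E
```

```text
[ 0.45692947 -0.18950671  0.07731741] [-7.64997048 -1.57244957  5.74548655]
```

arm_command(
  plan=[
    [[0,0,0,0,0,0],[0,0,0,0,0,0],[0,0,0,0,0,0],[0,0,0,0,0,0],[0,0,0,0,0,0]],
  ],
  jaw=0.3,
)

```text
time_s: 11.9
position: [0.4578, -0.1895, 0.0769]
tool_rot: [[0.002, 0.933, -0.361], [-0.001, -0.361, -0.933], [-1.0, 0.002, -0.0]]
ft_force: [0.3, 0.7, -0.1]
grip_width: 0.0597
```

arm_command(
  plan=[
    [[-0.3,0,0,0,0,0],[-0.8,0,0,0,0,0],[-1.5,0,0,0,0,0],[-2.2,0,0,0,0,0],[-3,0,0,0,0,0],[-3.6,0,0,0,0,0],[-4,0,0,0,0,0],[-4,0,0,0,0,0]],
  ],
)

```text
time_s: 12.7
position: [0.4579, -0.1897, 0.1782]
tool_rot: [[0.003, 0.933, -0.361], [-0.002, -0.361, -0.933], [-1.0, 0.004, 0.001]]
ft_force: [0.8, -0.7, -0.2]
grip_width: 0.06
```

```bash
python3 - <<'E'
from h import *
q=sensors.observe(); print(q['position'],q['ft_force'])
w=snap('wrist','w8');s=snap('side','s8');t=snap('top','t8')
print(pix(w,[[.4569,-.1895,.084],[.4569,-.1895,0],[.4727,-.1603,.045]]),pix(s,[[.4569,-.1895,.084],[.4569,-.1895,0]]))
o=np.zeros((600,800,3),np.uint8)
o[:600,:500]=cv2.resize(w['img'][80:380,210:460,::-1],(500,600),interpolation=cv2.INTER_CUBIC)
o[:400,500:800]=cv2.resize(s['img'][300:420,270:360,::-1],(300,400),interpolation=cv2.INTER_CUBIC)
o[400:600,500:800]=cv2.resize(t['img'][250:350,380:530,::-1],(300,200),interpolation=cv2.INTER_CUBIC)
cv2.imwrite('pics/c8.png',o)
E
```

```text
[ 0.45791916 -0.18966377  0.17818662] [ 0.84995215 -0.68875584 -0.16018376]
[[311.62156669 253.30897303]
 [312.39187385 216.15334794]
 [318.77511831 181.60153682]] [[304.60903012 365.5393892 ]
 [304.95017738 411.1312014 ]]
```

View pics/c8.png

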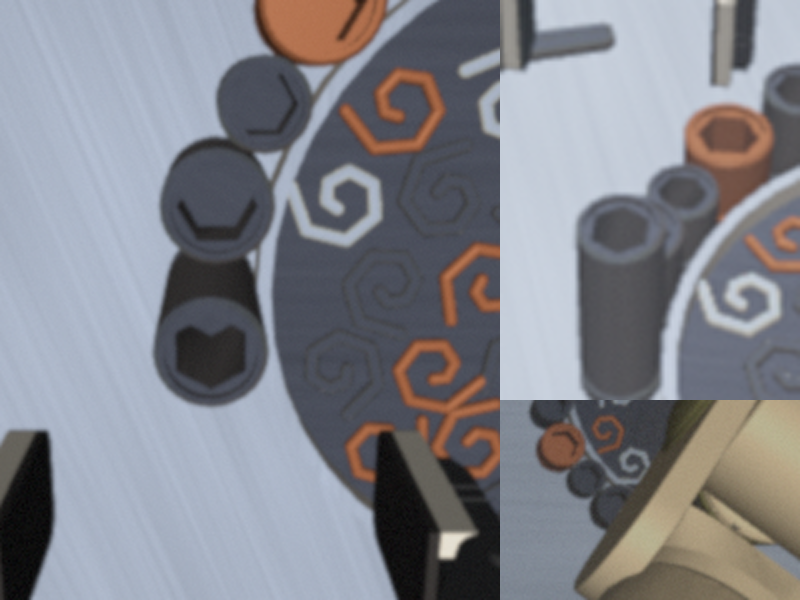

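Released: the socket stands upright at wrist (315.5,255.5), apparently touching the end socket at (318.5,180) and close to the rim. Checking the numbers.

```bash
python3 - <<'E'
from h import *
from scipy.optimize import least_squares
from scipy.ndimage import map_coordinates,gaussian_filter1d
d=load('w8'); g=d['img'].astype(float).mean(2); c=np.array([.585,-.2403])
for it in range(3):
    P=[];rr=np.linspace(.109,.1205,47)
    for a in np.radians(np.arange(0,360,2)):
        X=np.c_[c[0]+rr*np.cos(a),c[1]+rr*np.sin(a),0*rr+.02]; u=pix(d,X)
        if u.min()<2 or u[:,0].max()>637 or u[:,1].max()>477: continue
        v=gaussian_filter1d(map_coordinates(g,[u[:,1],u[:,0]],order=1),3); q=np.gradient(v); k=q.argmax()
        if v[min(46,k+5)]-v[max(0,k-5)]>15 and 1<k<45: P.append(X[k,:2])
    P=np.array(P); f=lambda x:np.hypot(*(P-x).T)-.1146
    c=least_squares(f,c,loss='soft_l1',f_scale=.0007).x
m=onz(d,315.5,255.5,.084);e=onz(d,318.5,180,.045)
print(c,m,e,np.hypot(*(m[:2]-c)),np.hypot(*(m-e)[:2]),np.hypot(*(e[:2]-c)))
s=load('s8'); print(pix(s,[m,m*[1,1,0]]))
E
```

```text
[ 0.58494926 -0.24029298] [ 0.45841318 -0.19144145  0.084     ] [ 0.47289584 -0.15932049  0.045     ] 0.13563867831062368 0.035234972591939175 0.138248007459781
[[306.24134576 366.52073486]
 [306.45333195 412.13505892]]
```

```bash
python3 - <<'E'
from h import *
from scipy.optimize import minimize
from scipy.ndimage import map_coordinates
a=np.radians(np.arange(0,360,3))
for n in ('w8','s8'):
    d=load(n); g=cv2.GaussianBlur(d['img'].astype(np.float32).mean(2),(0,0),1); res=[]
    for p0,r,z in (((.4584,-.1914),.016,.084),((.4728,-.1600),.018,.045)):
        def S(x,rad):
            X=np.c_[x[0]+rad*np.cos(a),x[1]+rad*np.sin(a),0*a+z]; u=pix(d,X); return map_coordinates(g,[u[:,1],u[:,0]],order=1)
        best=max((float(np.abs(S((p0[0]+i*2.5e-4,p0[1]+j*2.5e-4),r+dr+.0008)-S((p0[0]+i*2.5e-4,p0[1]+j*2.5e-4),r+dr-.0008)).clip(0,25).mean()),i,j,dr) for i in range(-14,15) for j in range(-14,15) for dr in (-.0005,0,))
        res.append(np.array([p0[0]+best[1]*2.5e-4,p0[1]+best[2]*2.5e-4])); print(n,res[-1],best)
    print(np.hypot(*(res[0]-res[1])), np.hypot(*(res[0]-[.58495,-.2403])))
E
```

```text
w8 [ 0.45815 -0.1919 ] (24.1514892578125, -1, -2, 0)
w8 [ 0.47205 -0.16075] (21.97161102294922, -3, -3, -0.0005)
0.0341105921965597 0.13572324782438708
s8 [ 0.4559  -0.19315] (15.430819511413574, -10, -7, -0.0005)
s8 [ 0.47205 -0.16025] (9.489200592041016, -3, -1, -0.0005)
0.036650136425394116 0.13739368617225467
```

```bash
python3 -c "
from h import *
print(workorder.close_job())"
```

```text
the job is handed in; nothing more can be done
None
```

I picked the long black socket out of the bin place nearest the panel and stood it mouth up against the rim and the end socket. I handed the job in at about 13 s, and the hand-in gave no verdict.

- **Contact while placing:** before release I felt about 5 N against the rim and about 5 N against the end socket, well under the 30 N limit. The foot was set on the bench with about 8 N.
- **Last wrist picture:** after release and a 100 mm retreat, the socket looked upright. A circle fit put its axis 135.7 mm from the panel centre (touching is 136 mm) and 34.1 mm from the end socket (touching is 34 mm).
- **Readings that disagreed:**
  - A hand-read of the same wrist picture gave 35.2 mm to the end socket.
  - The coarser side camera gave 36.7 mm to the end socket (just over the 36 mm limit) and 137.4 mm to the panel (limit 138 mm). I trusted the wrist fit and the felt contact over it.
- **Not measured:** I judged upright by eye and did not measure the final tilt. I also did not re-check the bystander parts one by one. The only contact forces I felt were at the grasp and the placing, and the bin looked undisturbed in the picture taken right after the lift.

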